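# Reset the ratcheted line guide of a copy holder and step it to the second line

## Robot

A 6-joint arm with a two-finger parallel gripper is mounted at the origin on a cart in front of the work surface, level with it; the furniture and walls round the work are solid. World frame = base frame: x ahead of the robot, y to its left, z up, the work surface at z = 0. Lengths are in mm, angles in rad, forces in N, time in s.
With the tool pointing down it reaches from about 325 to 775 mm from the base axis. Payload 9.3 kg.
Tool frame: the origin (TCP) lies midway between the tips of the shut fingers; the grasp point (between the pads) lies arm.hold_point_z behind it (arm.hold_point_z is the distance from the TCP to the grasp point, in mm); z points along the fingers, y is the line along which they close (so a half turn about z gives the same grasp; the last joint's range is limited). The gripper opens to 85 mm and grips with 20 to 120 N. Pads are 22 mm wide; open, the fingers measure 114 mm over their backs; the gripper's body (76 mm by 85 mm) begins 54 mm behind the grasp point. The pads swing forward as they close: fully open they stand 13 mm farther back than shut.
Start: joints at [-1.473, 0.259, 0.021, 1.334, 0, 1.418], TCP at [136.492, -532.791, 231.279] pointing down, gripper open.
Joint ranges: [-3.04, 3.04], [-0.91, 1.82], [-1.04, 1.36], [-1.92, 1.95], [-1.52, 1.45], [-3.14, 3.14]. Speed limits (rad/s): [2.22, 2.22, 2.79, 3.14, 3.14, 3.14].

## Interface

Orientations are given as a unit quaternion [x, y, z, w].
In Python, from bench import arm gives the robot as it stands. The module is installed in compiled form; this text tells all that it offers.
- The arm moves only by the shell command python3 -m crank 'ROWS' [FORCE]. ROWS is JSON, one flat list of numbers, 7 for each row, row after row: the turn, a rotation vector about the world's x, y, z in degrees, then the shift along the world's x, y, z in m, then the opening, from 0 (shut) to 1 (fully open). A call has 1 to 10 rows; each row is the pose to reach, as a shift and turn from the pose commanded when the call began; what a row does not reach only later rows make up. A row lasts 1/8 s, in which the tool goes at most 62.5 mm and 10.7 degrees, less where a joint would pass 70% of its speed; a pose out of reach is approached as far as the arm can. A call with a gripper value outside its range is refused whole. The fingers move at their own pace and stop on an object; FORCE is the grip in N (left out, the last holds). Time passes only in rows, so rows that repeat a pose let the fingers close. It gives the time, the measured TCP pose, the force, the opening and the grip force at its end, in the units of the state.
- arm.sense(): the state, without advancing time (a new reading comes with each control period).
- arm.grab_frame(name): name is "side" or "top"; returns a dict with "img" (384x512x3 uint8, red, green, blue), "vertical_fov" (degrees; the focal length in pixels is half the picture's height over the tangent of half this angle, whatever the lens; pixels are square), "cx", "cy" (the principal point, pixels), "xyz" and "rotation" of the camera in the world. Camera axes: x right, y up, looking along -z (the intrinsics and any distortion apply to the point x, -y, -z); pixel columns grow to the right and rows downward; lengths in mm; the calibration is good to about 2 mm. A picture is of the moment at which its call begins. There is no depth.
- arm.job_done(): hands the job in; it is judged then, once.
Trained networks look in the newest picture that a camera, given by its name, has taken for a name from the list of things; names that differ only in an ending like _2 or _b are one class to them, and where a whole thing is asked for, a point or a joint stands for the part that bears it (a point fixed in the world has none). Each returns a list of dicts, best first, with "p" (0 to 1); they miss things now and then, are a little off and sometimes report something else, mostly with a low value. They report only what shows in the picture. A call takes as long as a camera call.
- arm.regions_of(camera, query): "mask" (384x512 bool, what is visible of it) and "at" ([row, column] in pixels, amid what is visible of it).
- arm.spot_point(camera, query): "at" ([row, column] in pixels: a listed point, or the origin of a listed thing).
The state is a dict: "t": time; "joint_positions": joint angles; "joint_velocities": joint speeds; "tau": joint torques, N m; "eef_pos": TCP position; "tool_rot": TCP orientation; "ft_force": force on the tool from outside, world axes, zero at the start; "wrist_torque": the same for the moment, N m; "gripper_width": finger opening in mm; "grip_force": force on a finger pad.
Only numpy, scipy, OpenCV 4.12 (cv2) and the standard library are available. Lean on these libraries where they do the work, as an engineer would, in place of code of your own. Each camera call takes 0.05 s, during which the arm holds its last target. There are 200 camera calls.

## Task

The line ruler of the copy holder is still part-way down the page from the last order. Slide the pawl fully out by its tab, turn the knob back until the ruler is home at the top of the page, and slide the pawl fully in again. Then advance the ruler by exactly two clicks, one click at a time with a short stop after the first, let the knob go, and do not disturb the phone, the eraser and the pen.

Things in the scene. Friction and masses are not known exactly. Their poses are not given: they have to be found in the camera images.
- copy_stand: Grey board of a copy holder, fixed to the desk, 176 x 300 x 12 mm; origin at the centre of its underside, x away from the robot (to the top of the page), y left, z up. On it a notebook with a ruled order form and a flat metal ruler across; on the left margin the knob (vertical axis at x +15, y +90 mm) and, on its robot side, the pawl, sliding along x at y +90 mm.
- knob_grip (a point): On the knob's axis, 64 mm above the desk. The knob is a black upright bar 50 mm long, 13 mm thick, 40 to 76 mm above the desk, a white stroke on top of one half; below it a black disc (54 mm across, top at 40 mm) and the toothed wheel (84 mm across, top at 34 mm). At joint 0 the bar lies along the board's x, stroke away from the robot. Turning takes under 0.2 N m.
- wheel (a joint): Knob angle, rad, growing clockwise from above (bar heading = board yaw minus this). Home stop (firm, ruler at top of page) -0.03, upper stop 2.35. A click is 0.349 and moves the ruler 9 mm towards the robot; click k rests at 0.349 k, where the pawl drops in; short of it the knob springs back to the click before, past it back to k. Pawl in: turns clockwise only. Starts on click 3, 4 or 5.
- pawl_tab (a point): Point in the upright thumb tab of the pawl slide, 56 mm above the desk: a square steel post 14 x 14 mm, top 64 mm above the desk, sliding between two low dark rails (top at 26 mm). It is 80 mm from the knob's axis with the pawl in, 94 mm with it out.
- pawl (a joint): Pawl slide, m: 0 fully in (sprung nose in the ratchet wheel, as at the start), 0.014 fully out, towards the robot along the board's -x (wheel free). Firm stops at both ends; friction about 7 N, it stays where it is left.
- phone: Black smartphone, 152 x 75 x 9 mm, lying loose on the desk left of the copy holder; origin at the centre of its underside, long side along x. Leave alone.
- eraser: Small eraser in a sleeve, 18 x 44 x 12 mm, loose on the desk left of the pen; origin at the centre of its underside. Leave alone.
- pen: Cream pen, 10 x 150 x 11 mm, its length along its own y, loose on the desk left of the phone; origin at the centre of its underside. Leave alone.

How it is judged (in metres and radians):
On the way, in this order (a step that is already met when the one before it is completed fails the run):
1. the pawl is slid out of the wheel (value of joint pawl above 0.01 m and value of joint wheel above 0.5 rad), for 0.1 s.
2. with the pawl out, the knob is turned back until the ruler is home (value of joint pawl above 0.009 m and value of joint wheel below 0.1 rad), for 0.1 s.
3. the pawl is slid in again with the ruler home (value of joint pawl below 0.003 m and value of joint wheel below 0.15 rad), for 0.2 s.
4. the knob is advanced to the first click and stops there a moment (value of joint wheel between 0.31 and 0.6 rad and velocity of joint wheel between -0.15 and 0.15 rad/s), for 0.2 s.
5. the knob is advanced to the second click (value of joint wheel between 0.66 and 0.98 rad), for 0.1 s.
At the end, for the whole second after the job is handed in: The knob rests on the second click from home (joint wheel between 0.65 and 0.82 rad), the pawl slide is in (within 3 mm of its inner stop), and the knob is at rest (value of joint wheel between 0.65 and 0.82 rad and velocity of joint wheel between -0.1 and 0.1 rad/s and value of joint pawl below 0.003 m); the robot touches nothing.
It fails at once if the phone is moved more than 20 mm (distance of phone from where it was at the start of the episode above 0.02 m).
It fails at once if the eraser is moved more than 20 mm (distance of eraser from where it was at the start of the episode above 0.02 m).
It fails at once if the pen is moved more than 20 mm (distance of pen from where it was at the start of the episode above 0.02 m).
It also fails if it takes over 72 s, if anything falls off the work surface, if the arm or the gripper's body presses on something with over 40 N, if the wrist force passes 120 N, or if a joint passes its speed limit or range.

## Working session

There is one attempt and no reset: what is moved stays moved. The work goes in short steps, Python scripts to look and compute and a shell command to move; the robot and the scene stay as the last step left them, time stands still between calls to the robot, and variables do not carry over. Pictures are saved under pics/ and viewed, at most 10 in all, crops included, and the job is handed in when it is done.

```bash
mkdir -p pics; cat > h.py <<'E'
import numpy as np, cv2
from bench import arm
def ray(f,at):
    H=f["img"].shape[0]; F=H/2/np.tan(np.radians(f["vertical_fov"])/2)
    d=np.array([(at[1]-f["cx"])/F,-(at[0]-f["cy"])/F,-1.0])
    R=np.array(f["rotation"],float)
    if R.size==4:
        from scipy.spatial.transform import Rotation as Ro
        R=Ro.from_quat(R).as_matrix()
    return np.array(f["xyz"]),R.reshape(3,3)@d
def onz(f,at,z):
    o,d=ray(f,at); return o+d*(z-o[2])/d[2]
E
python3 - <<'E'
from h import *
for c in("top","side"):
    f=arm.grab_frame(c); cv2.imwrite(f"pics/{c}0.png",f["img"][...,::-1])
    print(c,{k:v for k,v in f.items() if k!="img"})
    for q,z in(("knob_grip",64),("pawl_tab",56),("copy_stand",0),("phone",0),("eraser",0),("pen",0)):
        for r in arm.spot_point(c,q)[:2]: print(q,round(r["p"],2),np.round(r["at"],1),onz(f,r["at"],z).round(1))
s=arm.sense(); print(s["eef_pos"],s["tool_rot"],s["gripper_width"],s["t"],arm.hold_point_z)
E
```

```text
top {'vertical_fov': 47.26099790740745, 'cx': 256.1088864771514, 'cy': 195.5080934739505, 'xyz': array([468.55170919,  54.34868511, 944.17658888]), 'rotation': array([-0.02746938,  0.01650489,  0.71309721, -0.70033234])}
copy_stand 0.58 [189.2 330.9] [538.1 -92.7   0. ]
phone 0.83 [171.3 232. ] [581.  119.8   0. ]
eraser 0.53 [174.  178.7] [577.3 235.5   0. ]
pen 0.59 [163.2 201.9] [599.9 184.9   0. ]
side {'vertical_fov': 44.03021534750912, 'cx': 260.98547887291477, 'cy': 197.85887836994817, 'xyz': array([ 494.28451465, -662.70414427,  715.08720187]), 'rotation': array([ 0.41216173, -0.00258067, -0.01676704,  0.91095275])}
knob_grip 0.55 [223.6 293.4] [573.4  -1.2  64. ]
pawl_tab 0.7 [226.  253.1] [494.5   3.6  56. ]
copy_stand 0.71 [283.1 280.4] [543.1 -95.4   0. ]
phone 0.81 [209.9 295. ] [588.3 106.9   0. ]
phone 0.67 [173.9 286.9] [579.8 235.5   0. ]
eraser 0.58 [175.4 286.4] [578.2 229.8   0. ]
eraser 0.18 [205.  293.6] [586.6 123.1   0. ]
pen 0.54 [185.9 293.8] [592.6 189.7   0. ]
[ 136.48248096 -532.7871473   231.30211985] [ 9.92149000e-01  1.25061433e-01 -7.77063184e-06  1.73359843e-05] 85.49985836704657 0.7 18.700000000000003
```

View pics/top0.png

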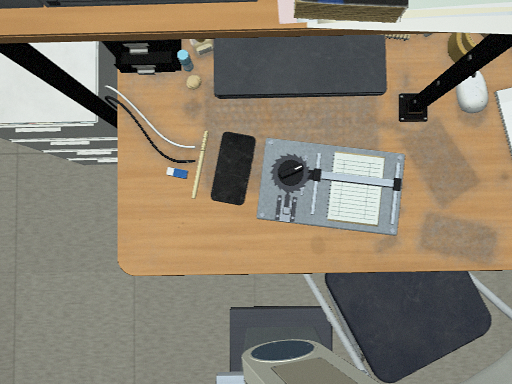

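View pics/side0.png

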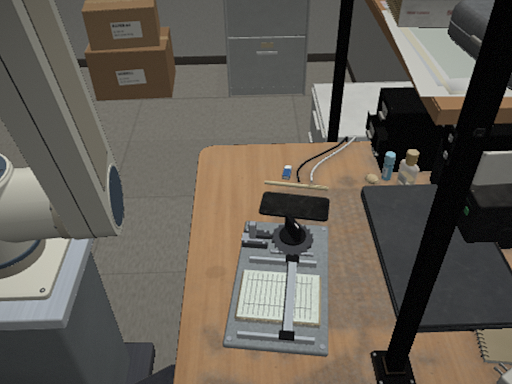

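The top view shows the board with corners near (264,139), (405,153), (397,234) and (258,219). The knob is near (290,173) and the pawl near (286,208). The side view shows the knob at (293,228) and the tab at (252,230). I'll enlarge both.

```bash
python3 - <<'E'
from h import *
a=cv2.imread("pics/top0.png")[130:240,250:330]; b=cv2.imread("pics/side0.png")[200:275,230:340]
a=cv2.resize(a,None,fx=5,fy=5,interpolation=2); b=cv2.resize(b,None,fx=3.6,fy=3.6,interpolation=2)
c=np.zeros((600,800,3),np.uint8); c[:550,:400]=a; c[:270,400:796]=b
cv2.imwrite("pics/z0.png",c)
f=arm.grab_frame("top"); m=arm.regions_of("top","copy_stand")[0]["mask"].astype(np.uint8)
r=cv2.minAreaRect(cv2.findNonZero(m)); P=cv2.boxPoints(r)
Q=np.array([onz(f,(v,u),12) for u,v in P]); print(P,Q.round(1),Q.mean(0).round(1))
for i in range(4):
    d=Q[(i+1)%4]-Q[i]; print(np.linalg.norm(d).round(1),np.degrees(np.arctan2(d[1],d[0])).round(2))
E
```

```text
[[255.238   219.24852]
 [265.31424 136.62367]
 [406.67532 153.86284]
 [396.5991  236.48769]] [[ 476.3   71.    12. ]
 [ 652.9   46.3   12. ]
 [ 609.6 -253.9   12. ]
 [ 434.8 -226.    12. ]] [543.4 -90.6  12. ]
178.3 -7.96
303.3 -98.21
177.0 170.94
299.9 82.04
```

View pics/z0.png

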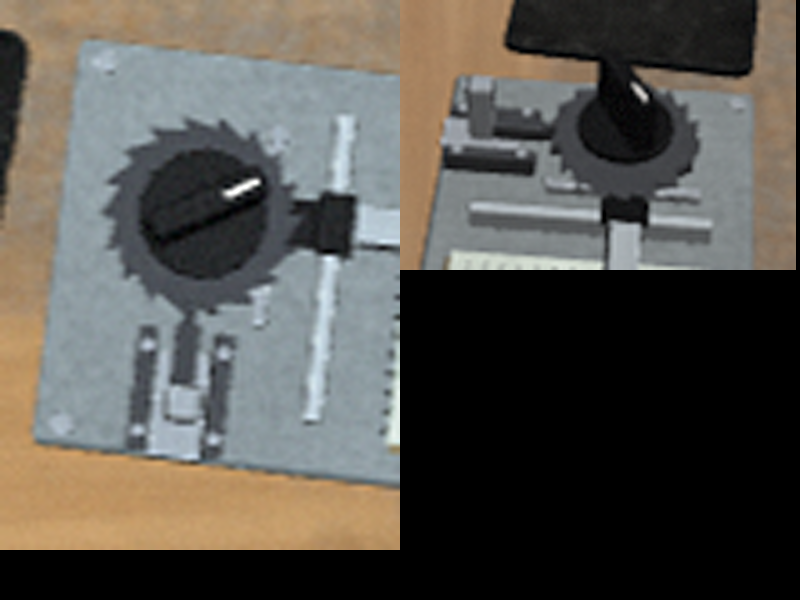

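Board yaw is about -8°. The stroke points about 66° clockwise in the image (crop (150,235)→(262,185)), so the knob is on click 3. The pawl is in, and the tab top is at crop (183,402), which is top-image pixel (286.6,210.4).

```bash
python3 - <<'E'
from h import *
f=arm.grab_frame("top"); g=arm.grab_frame("side")
t=lambda u,v:(130+v/5-.4,250+u/5-.4)
s=lambda u,v:(200+v/3.6-.4,230+(u-400)/3.6-.4)
print("tab",onz(f,t(184,400),64),onz(g,s(481,83),64))
a,b=onz(f,t(227,195),76),onz(f,t(260,181),76); d=b-a; print("stroke",a,b,np.degrees(np.arctan2(d[1],d[0])))
a,b=onz(g,s(633,85),76),onz(g,s(648,103),76); d=b-a; print("stroke s",a,b,np.degrees(np.arctan2(d[1],d[0])))
print("disc",onz(f,t(204,214),40)) 
E
```

```text
tab [494.08316516   7.32972339  64.        ] [492.73698178   4.87989045  64.        ]
stroke [574.87722705 -10.87868057  76.        ] [580.21665478 -24.10558992  76.        ] -68.01709668639775
stroke s [573.75859804 -12.3560867   76.        ] [580.49869357 -26.20354568  76.        ] -64.04601592756421
disc [571.56724311  -3.89877269  40.        ]
```

```bash
python3 -m crank '[0,0,10,0.03,0.04,0,1, 0,0,20,0.06,0.085,0,1, 0,0,30,0.09,0.13,0,1, 0,0,40,0.12,0.175,0,1, 0,0,50,0.15,0.22,0,1, 0,0,60,0.18,0.265,0,1, 0,0,70,0.21,0.31,0,1, 0,0,80,0.24,0.355,0,1, 0,0,90,0.265,0.4,0,1, 0,0,100,0.29,0.44,0,1]' 30
python3 -m crank '[0,0,10,0.015,0.02,0,1, 0,0,20,0.03,0.04,-0.01,1, 0,0,30,0.045,0.06,-0.025,1, 0,0,40,0.06,0.08,-0.045,1, 0,0,50,0.066,0.1,-0.065,0.8, 0,0,57.6,0.066,0.1,-0.085,0.6, 0,0,57.6,0.066,0.1,-0.1,0.6, 0,0,57.6,0.066,0.1,-0.1,0.6, 0,0,57.6,0.066,0.1,-0.1,0.6]'
```

```text
t: 2.15
eef_pos: [427.1, -91.0, 231.6]
tool_rot: [0.539, 0.842, 0.0, 0.0]
ft_force: [0.4, -0.9, -0.5]
gripper_width: 85.3
grip_force: 0.0
t: 3.28
eef_pos: [492.8, 7.1, 131.9]
tool_rot: [0.07, 0.998, -0.0, 0.0]
ft_force: [-0.0, -0.2, 0.1]
gripper_width: 51.0
grip_force: 0.0
```

```bash
python3 -m crank '[0,0,0,0,0,-0.05,0.5, 0,0,0,0,0,-0.094,0.5, 0,0,0,0,0,-0.094,0.5, 0,0,0,0,0,-0.094,0, 0,0,0,0,0,-0.094,0, 0,0,0,0,0,-0.094,0, 0,0,0,0,0,-0.094,0, 0,0,0,0,0,-0.094,0]' 40
python3 - <<'E'
from h import *
f=arm.grab_frame("side"); cv2.imwrite("pics/s1.png",cv2.resize(f["img"][150:300,180:380,::-1],None,fx=4,fy=4))
E
```

```text
t: 4.28
eef_pos: [493.9, 6.7, 39.4]
tool_rot: [0.07, 0.998, -0.001, 0.002]
ft_force: [-1.4, -1.5, 6.7]
gripper_width: 13.0
grip_force: 40.4
```

View pics/s1.png

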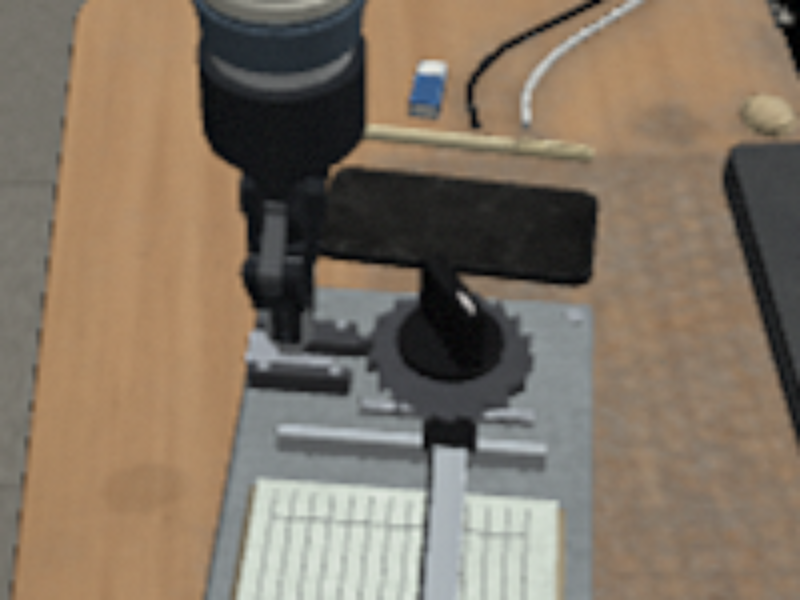

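The fingers are closed around the tab at (285,310), with a width of 13 mm that matches the post. The knob at (450,330) hasn't moved. Next I pull the pawl out.

```bash
python3 -m crank '[0,0,0,-0.004,0.0006,0,0, 0,0,0,-0.008,0.0011,0,0, 0,0,0,-0.012,0.0017,0,0, 0,0,0,-0.015,0.0021,0,0, 0,0,0,-0.017,0.0023,0,0, 0,0,0,-0.017,0.0023,0,0, 0,0,0,-0.017,0.0023,0,0]' 60
```

```text
t: 5.2
eef_pos: [479.8, 8.6, 39.5]
tool_rot: [0.07, 0.998, -0.001, 0.005]
ft_force: [12.1, -2.8, -1.0]
gripper_width: 12.6
grip_force: 60.1
```

```bash
python3 -m crank '[0,0,0,-0.014,0.002,0,0.5, 0,0,0,-0.014,0.002,0,0.5, 0,0,0,-0.014,0.002,0.04,0.6, 0,0,-10,0.0,0,0.075,0.6, 0,0,-20,0.02,-0.003,0.075,0.6, 0,0,-30,0.045,-0.007,0.075,0.6, 0,0,-40,0.07,-0.01,0.075,0.6, 0,0,-50,0.0962,-0.0134,0.075,0.6, 0,0,-60,0.0962,-0.0134,0.075,0.6, 0,0,-60,0.0962,-0.0134,0.075,0.6]' 30
python3 - <<'E'
from h import *
f=arm.grab_frame("side"); cv2.imwrite("pics/s2.png",cv2.resize(f["img"][150:300,180:380,::-1],None,fx=4,fy=4))
E
```

```text
t: 6.45
eef_pos: [571.6, -3.8, 112.2]
tool_rot: [0.559, 0.829, -0.0, -0.0]
ft_force: [0.0, 0.2, -0.3]
gripper_width: 51.2
grip_force: 0.0
```

View pics/s2.png

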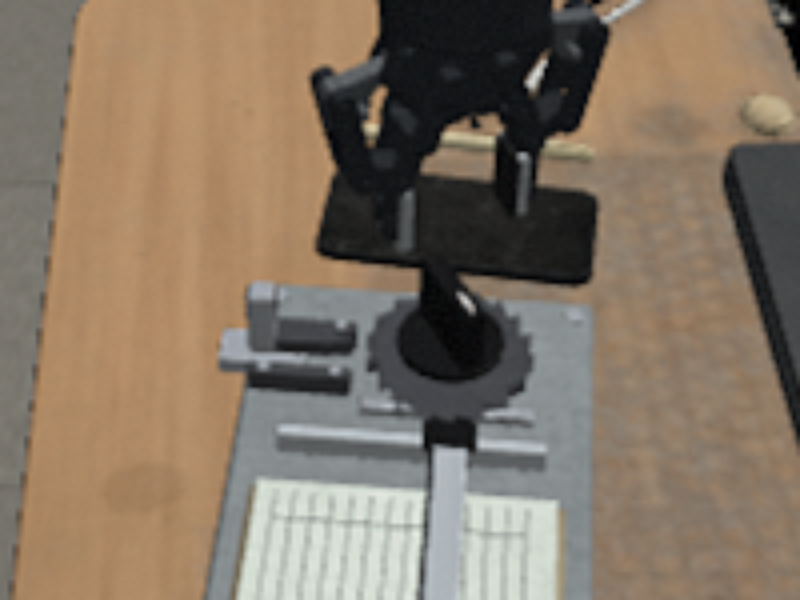

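The tab is now at (263,315) with the slide sticking out past the board edge, so the pawl is out. The knob is unchanged and the fingers are above it, so I lower and grip.

```bash
python3 -m crank '[0,0,0,0,0,-0.04,0.6, 0,0,0,0,0,-0.066,0.6, 0,0,0,0,0,-0.066,0.6, 0,0,0,0,0,-0.066,0, 0,0,0,0,0,-0.066,0, 0,0,0,0,0,-0.066,0, 0,0,0,0,0,-0.066,0, 0,0,0,0,0,-0.066,0]' 40
```

```text
t: 7.5
eef_pos: [572.3, -4.0, 47.7]
tool_rot: [0.559, 0.829, 0.0, 0.001]
ft_force: [-0.5, 0.3, 6.1]
gripper_width: 12.3
grip_force: 41.9
```

```bash
python3 -m crank '[0,0,7,0,0,0,0, 0,0,14,0,0,0,0, 0,0,21,0,0,0,0, 0,0,28,0,0,0,0, 0,0,35,0,0,0,0, 0,0,42,0,0,0,0, 0,0,49,0,0,0,0, 0,0,56,0,0,0,0, 0,0,61,0,0,0,0, 0,0,61,0,0,0,0]'
python3 - <<'E'
from h import *
s=arm.sense(); print(s["wrist_torque"],s["tool_rot"],s["eef_pos"],s["ft_force"])
f=arm.grab_frame("side"); cv2.imwrite("pics/s3.png",cv2.resize(f["img"][150:300,180:380,::-1],None,fx=4,fy=4))
E
```

```text
t: 8.75
eef_pos: [572.1, -4.3, 47.7]
tool_rot: [0.061, 0.998, -0.0, 0.001]
ft_force: [-2.3, -1.6, 7.4]
gripper_width: 12.5
grip_force: 42.1
[-0.2743389   0.54416795  0.01211779] [ 6.05988028e-02  9.98161688e-01 -4.30891095e-04  9.18209276e-04] [572.11520159  -4.28395148  47.66726624] [-2.27439435 -1.5801008   7.41351489]
```

View pics/s3.png

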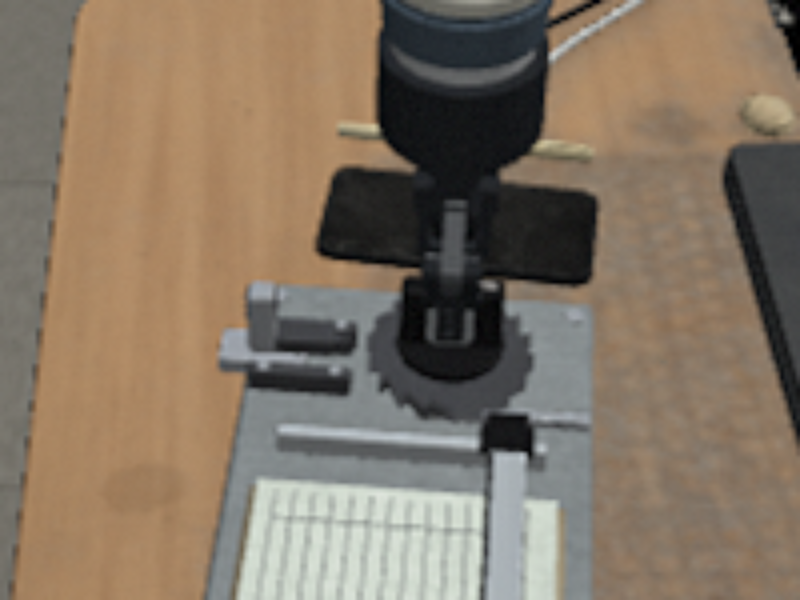

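The ruler has moved to the top end of the page (505,430). I'll nudge further to feel for the stop.

```bash
python3 -m crank '[0,0,1,0,0,0,0, 0,0,2,0,0,0,0, 0,0,3,0,0,0,0, 0,0,3,0,0,0,0, 0,0,3,0,0,0,0]'
python3 -c "
from h import *
s=arm.sense(); print(s['wrist_torque'],s['tool_rot'])"
```

```text
t: 9.43
eef_pos: [572.1, -4.3, 47.7]
tool_rot: [0.036, 0.999, -0.0, 0.001]
ft_force: [-2.5, -0.8, 7.7]
gripper_width: 12.3
grip_force: 53.6
[-0.14662255  0.46844222 -1.24168095] [ 3.60294892e-02  9.99350272e-01 -2.94330888e-04  9.07263344e-04]
```

Torque is -1.24 N m, so the knob is on the home stop. I'll back off, release and return to the tab.

```bash
python3 -m crank '[0,0,-3,0,0,0,0, 0,0,-3,0,0,0,0.6, 0,0,-3,0,0,0,0.6, 0,0,-3,0,0,0,0.6, 0,0,-3,0,0,0.045,0.6, 0,0,-4,-0.02,0.003,0.07,0.6, 0,0,-4,-0.07,0.0095,0.07,0.6, 0,0,-4,-0.092,0.0126,0.06,0.6, 0,0,-4,-0.092,0.0126,0.02,0.6, 0,0,-4,-0.092,0.0126,-0.008,0.6]' 40
python3 -m crank '[0,0,0,0,0,0,0.6, 0,0,0,0,0,0,0, 0,0,0,0,0,0,0, 0,0,0,0,0,0,0, 0,0,0,0,0,0,0, 0,0,0,0,0,0,0]' 50
```

```text
t: 10.68
eef_pos: [479.2, 8.8, 37.4]
tool_rot: [0.07, 0.998, -0.0, 0.0]
ft_force: [0.3, 0.7, -0.3]
gripper_width: 51.5
grip_force: 0.0
t: 11.42
eef_pos: [480.5, 8.5, 39.5]
tool_rot: [0.07, 0.998, -0.0, 0.001]
ft_force: [-0.6, -0.8, 6.2]
gripper_width: 12.9
grip_force: 49.6
```

```bash
python3 -m crank '[0,0,0,0.004,-0.0006,0,0, 0,0,0,0.008,-0.0011,0,0, 0,0,0,0.012,-0.0017,0,0, 0,0,0,0.015,-0.0021,0,0, 0,0,0,0.018,-0.0025,0,0, 0,0,0,0.018,-0.0025,0,0, 0,0,0,0.018,-0.0025,0,0]' 60
```

```text
t: 12.3
eef_pos: [494.7, 6.5, 39.4]
tool_rot: [0.07, 0.998, -0.0, -0.002]
ft_force: [-18.4, 0.8, 22.0]
gripper_width: 12.6
grip_force: 62.3
```

```bash
python3 -m crank '[0,0,0,-0.003,0,0,0, 0,0,0,-0.003,0,0,0.5, 0,0,0,-0.003,0,0,0.6, 0,0,0,-0.003,0,0.03,0.6, 0,0,0,0,0,0.075,0.6, 0,0,1,0.035,-0.005,0.079,0.6, 0,0,1.5,0.0748,-0.0103,0.079,0.6, 0,0,1.5,0.0748,-0.0103,0.079,0.6, 0,0,1.5,0.0748,-0.0103,0.079,0.6]' 40
python3 - <<'E'
from h import *
f=arm.grab_frame("side"); cv2.imwrite("pics/s4.png",cv2.resize(f["img"][150:300,180:380,::-1],None,fx=4,fy=4))
E
```

```text
t: 13.42
eef_pos: [571.8, -4.0, 116.7]
tool_rot: [0.057, 0.998, 0.0, -0.001]
ft_force: [-0.4, -0.3, 0.7]
gripper_width: 51.3
grip_force: 0.0
```

View pics/s4.png

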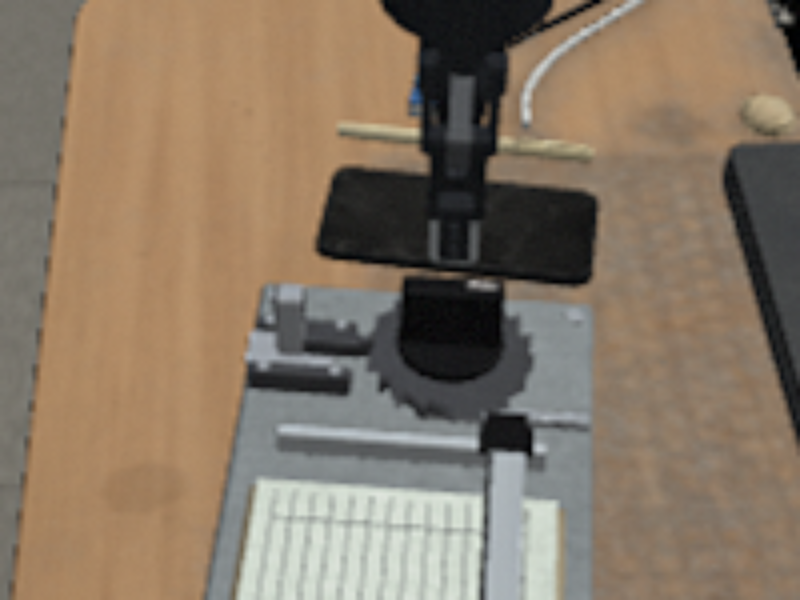

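The tab is back at (290,318), so the pawl is in. The ruler is home and the bar lies along the board's x. I'll grip the knob.

```bash
python3 -m crank '[0,0,0,0,0,-0.04,0.6, 0,0,0,0,0,-0.07,0.6, 0,0,0,0,0,-0.07,0.6, 0,0,0,0,0,-0.07,0, 0,0,0,0,0,-0.07,0, 0,0,0,0,0,-0.07,0, 0,0,0,0,0,-0.07,0, 0,0,0,0,0,-0.07,0]' 40
python3 -c "
from h import *
s=arm.sense(); print(s['wrist_torque'],s['tool_rot'])"
```

```text
t: 14.48
eef_pos: [573.2, -4.4, 48.9]
tool_rot: [0.057, 0.998, -0.0, 0.001]
ft_force: [-2.2, -0.4, 6.5]
gripper_width: 12.1
grip_force: 40.8
[-0.21125046  0.3051257  -0.13675798] [ 5.71180705e-02  9.98366617e-01 -3.42112992e-04  1.22738472e-03]
```

```bash
python3 -m crank '[0,0,-6,0,0,0,0, 0,0,-12,0,0,0,0, 0,0,-18,0,0,0,0, 0,0,-23,0,0,0,0, 0,0,-25.5,0,0,0,0, 0,0,-25.5,0,0,0,0, 0,0,-25.5,0,0,0,0, 0,0,-25.5,0,0,0,0, 0,0,-25.5,0,0,0,0, 0,0,-25.5,0,0,0,0]'
python3 - <<'E'
from h import *
s=arm.sense(); print(s['wrist_torque'],s['tool_rot'],s['joint_velocities'])
f=arm.grab_frame("side"); cv2.imwrite("pics/s5.png",cv2.resize(f["img"][150:300,180:380,::-1],None,fx=4,fy=4))
E
```

```text
t: 15.72
eef_pos: [573.1, -4.7, 48.8]
tool_rot: [0.276, 0.961, -0.0, 0.001]
ft_force: [-2.2, -1.5, 6.1]
gripper_width: 12.5
grip_force: 40.6
[-0.50648865  0.35890057  0.02464939] [ 2.76028321e-01  9.61148658e-01 -3.62311255e-04  1.22131556e-03] [ 0.00136419 -0.00012019  0.00134582  0.00114781 -0.00016359 -0.00122151]
```

View pics/s5.png

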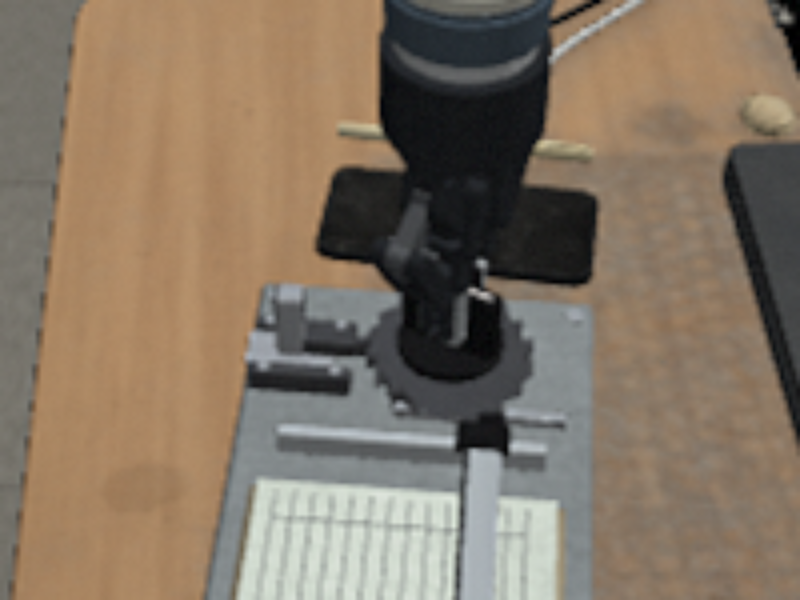

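The ruler moved one step, from (505,430) to (482,435), and stopped at about 0.42 rad. Next comes the second click, then release and retreat.

```bash
python3 -m crank '[0,0,-6,0,0,0,0, 0,0,-12,0,0,0,0, 0,0,-17,0,0,0,0, 0,0,-20.5,0,0,0,0, 0,0,-20.5,0,0,0,0, 0,0,-20.5,0,0,0,0, 0,0,-20.5,0,0,0,0, 0,0,-20.5,0,0,0,0]'
python3 -m crank '[0,0,0,0,0,0,0.5, 0,0,0,0,0,0,0.7, 0,0,0,0,0,0,0.7, 0,0,0,0,0,0.04,0.7, 0,0,0,0,0,0.09,0.7, 0,0,0,-0.05,0,0.13,0.7, 0,0,0,-0.1,-0.04,0.13,0.7, 0,0,0,-0.12,-0.08,0.13,0.7, 0,0,0,-0.12,-0.08,0.13,0.7, 0,0,0,-0.12,-0.08,0.13,0.7]'
python3 - <<'E'
from h import *
s=arm.sense(); print(s['tool_rot'])
f=arm.grab_frame("side"); cv2.imwrite("pics/s6.png",cv2.resize(f["img"][150:300,180:380,::-1],None,fx=4,fy=4))
E
```

```text
t: 16.77
eef_pos: [573.0, -4.8, 48.9]
tool_rot: [0.443, 0.897, -0.0, 0.001]
ft_force: [-1.9, -4.0, 7.4]
gripper_width: 12.3
grip_force: 40.7
t: 18.02
eef_pos: [452.7, -84.0, 177.4]
tool_rot: [0.443, 0.897, 0.0, 0.0]
ft_force: [0.4, -0.5, -0.4]
gripper_width: 59.9
grip_force: 0.0
[4.42874642e-01 8.96583515e-01 1.89374847e-04 1.28457750e-04]
```

View pics/s6.png

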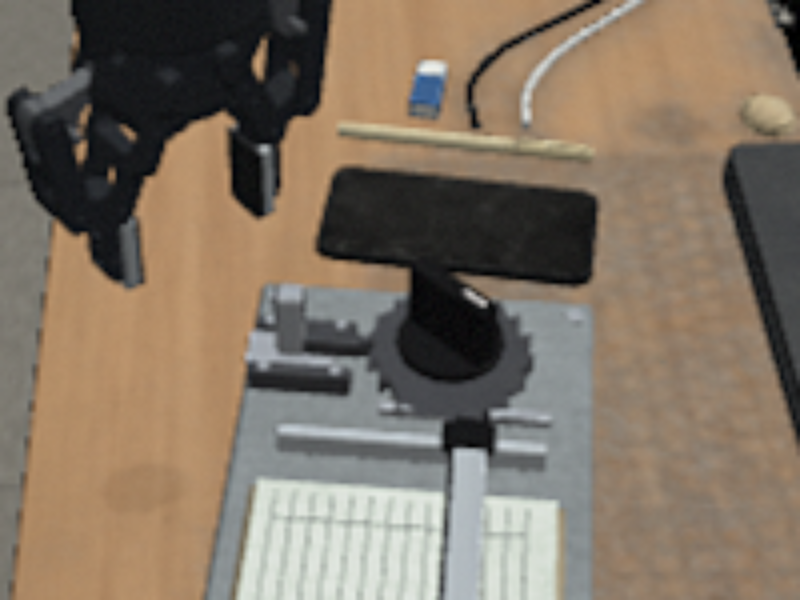

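The ruler block is at x = 468, which fits click 2 (home was 505, click 3 was 450). The pawl is in, the phone, pen and eraser haven't moved, and the robot is clear, so I hand in.

```bash
python3 -c "
from bench import arm
print(arm.job_done())"
```

```text
the job is handed in; nothing more can be done
None
```

The job is handed in at about 18 s, no verdict returned: in the last picture the ruler rests two clicks from home, the pawl is in, the arm is clear, and the phone, eraser and pen look unmoved.

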